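# Seat a tube rack against the locating dowels and end stop of a tube reader

### The arm

A 6-joint arm with a two-finger parallel gripper is mounted at the origin on the work surface. World frame = base frame: x ahead of the robot, y to its left, z up, the work surface at z = 0. Lengths are in m, angles in rad, forces in N, time in s.
With the tool pointing down it reaches from about 0.25 to 0.775 m from the base axis. Payload 4 kg.
Tool frame: the origin (TCP) lies midway between the tips of the shut fingers; the grasp point (between the pads) lies 19 mm behind it; z points along the fingers, y is the line along which they close (so a half turn about z gives the same grasp; the last joint's range is limited). The gripper opens to 85 mm and grips with 20 to 120 N. Pads are 22 mm wide; open, the fingers measure 114 mm over their backs; the gripper's body (76 mm by 85 mm) begins 54 mm behind the grasp point. The pads swing forward as they close: fully open they stand 13 mm farther back than shut.
Start: joints at [1.156, 0.087, 1.371, -0, 1.684, -0.103], TCP at [0.169, 0.523, 0.231] pointing down, gripper open.
Joint ranges: [-3.1, 3.1], [-0.76, 2.03], [0.27, 2.55], [-1.08, 4.22], [0.17, 2.65], [-2.57, 2.57]. Speed limits (rad/s): [2.79, 2.79, 3.14, 3.14, 3.14, 3.14].

### API

Orientations are given as a unit quaternion [x, y, z, w].
In Python, from bench import ctrl, eyes gives the robot as it stands.
- The arm moves only by the shell command python3 -m creep 'ROWS' [OPENING]. ROWS is text: rows parted by semicolons, each of 6 numbers parted by spaces: the shift along the world's x, y, z in m, then the turn, a rotation vector about the world's x, y, z in rad. In form: tx ty tz rx ry rz; .... A call has 1 to 5 rows; each row shifts and turns the commanded pose from where the row before left it; what a row does not reach is not made up. A row lasts 1/10 s, in which the tool goes at most 50 mm and 8.59 degrees, less where a joint would pass 70% of its speed; a pose out of reach is approached as far as the arm can. A call is refused whole if a number of a shift passes 0.05 or a number of a turn 0.15, either way. A call with a gripper value outside its range is refused whole. OPENING is the opening, from -1 (shut) to 1 (fully open), set as the call begins (- or left out, the last holds). The fingers move at their own pace and stop on an object; the grip force is fixed at half the most. Time passes only in rows, so rows that do not move let the fingers close. It gives the time, the measured TCP pose, the force, the opening and the grip force at its end, in the units of the state.
- ctrl.read_state(): the state, without advancing time (a new reading comes with each control period).
- eyes.capture(name): name is "side" or "top" or "wrist"; returns the picture (420x560x3 uint8, red, green, blue); there is no depth.
- eyes.camera_params(name): a dict with "camera_matrix" (3x3 intrinsics, pixels), "rvec" (rotation vector, rad) and "tvec" (3), from world to camera coordinates, as OpenCV has them. Camera axes: x right, y down, z forward; pixel columns grow to the right and rows downward; lengths in m; the calibration is good to about 2 mm. The wrist camera is an equidistant fisheye: a pixel r from the principal point sees the ray r / f radians off the axis. A picture is of the moment at which its call begins: read the wrist's pose just before it. camera_params takes no time and is no camera call; for the wrist camera it gives the pose at the moment of the call.
- ctrl.close_job(): hands the job in; it is judged then, once.
The state is a dict: "time": time; "joint_pos": joint angles; "qvel": joint speeds; "effort": joint torques, N m; "tool_pos": TCP position; "orientation": TCP orientation; "force": force on the tool from outside, world axes, zero at the start; "torque": the same for the moment, N m; "opening": opening from 0.0 (shut) to 1.0 (fully open); "finger_force": force on a finger pad.
Only numpy, scipy, OpenCV 4.12 (cv2) and the standard library are available. Lean on these libraries where they do the work, as an engineer would, in place of code of your own. Each camera call takes 0.05 s, during which the arm holds its last target. There are 200 camera calls.

### The job

Lift the tube rack by its handle and set it down on the grey reader deck in front of both dowels, still a little clear of them and of the end stop. Then slide it gently back until its long side is squarely home against both dowels, and after that along them until its end is home against the end stop, so that all three sensing pins are pushed in; leave it standing there, and leave the other things on the counter alone.

Things in the scene. Friction and masses are not known exactly. Their poses are not given: they have to be found in the camera images.
- rack_center (a point): Centre of the white tube rack, 39 mm above its underside; z up. Rigid block 90 (its x) x 130 (its y) x 30 mm high, 0.36 to 0.56 kg; short fixed capped tubes to 56 mm high at both y ends, from 29 mm off centre outward. Starts on the counter, front right. Its +x long side goes to the dowels, its +y end to the end stop.
- rack_handle (a point): Middle of the rack's handle, 64 mm above the rack's underside, straight above rack_center, same axes. Upright white plate 16 mm thick along x, 50 mm long along y, from 30 to 78 mm above the underside; free space of 20 mm or more all round it.
- deck: Fixed grey deck plate, 200 mm along its x, 240 mm along its y; origin at the centre of its underside on the counter, top 20 mm up; z up. A white housing 40 mm high adjoins its +x edge. An L-shaped aluminium bracket (26 mm high) bolted on it carries dowels on the +x side and an end stop on the +y side; the -x and -y sides are open.
- seat (a point): Nominal place of rack_center when the rack is home, with the rack's axes along the deck's (59 mm above the counter). The bracket is adjustable and its true place is not measured: the real seat may be up to 7 mm off in x and in y and turned up to 0.05 rad, so find it by feel. Bracket, dowels and stop are rigid; over 25 N of push spoils their setting.
- dowels (a point): Nominal point on the deck top midway between the two upright steel dowels (12 mm in diameter, 34 mm tall, 68 mm apart along y), on the line where the rack's +x side touches them, same axes as the deck. Off with the bracket, as said for the seat. The rack spans both dowels only while its centre is within 25 mm, along y, of the true seat.
- end_stop (a point): Nominal point on the deck top where the middle of the rack's +y end touches the end stop, an upright steel dowel 14 mm in diameter, 34 mm tall; same axes as the deck. Off with the bracket, as said for the seat.
- pin_left (a joint): Level steel sensing pin, 6 mm in diameter, 14 mm above the deck top, between the dowels, 20 mm to +y of their middle, pushed in to +x. Value: metres pushed in, 0 to 0.007. At rest its tip stands 5 mm proud of the dowels, so it reads about 0.005 when the rack touches there. Its return spring (under 0.5 N) is weaker than the rack's friction on the deck: the rack stays where it is left.
- pin_right (a joint): Level steel sensing pin, 6 mm in diameter, 14 mm above the deck top, between the dowels, 20 mm to -y of their middle, pushed in to +x. Value: metres pushed in, 0 to 0.007. At rest its tip stands 5 mm proud of the dowels, so it reads about 0.005 when the rack touches there. Its return spring (under 0.5 N) is weaker than the rack's friction on the deck: the rack stays where it is left.
- pin_stop (a joint): Level steel sensing pin, 6 mm in diameter, 14 mm above the deck top, 20 mm to +x of the end stop, pushed in to +y. Value: metres pushed in, 0 to 0.007. At rest its tip stands 5 mm proud of the stop, so it reads about 0.005 when the rack touches there. Its return spring (under 0.5 N) is weaker than the rack's friction on the deck: the rack stays where it is left.
There are look-alikes about, which are no part of the job. What is shaped like the part that bears rack_center but orange is not meant.

How it is judged:
By the outcome, as a careful person would: the job done as asked, in the order asked, and still so for the second after the job is handed in, with the robot touching nothing.
It also fails if it takes over 72 s, if anything falls off the work surface, if the arm or the gripper's body presses on something with over 40 N, if the wrist force passes 120 N, or if a joint passes its speed limit or range.

## Working session

There is one attempt and no reset: what is moved stays moved. The work goes in short steps, Python scripts to look and compute and a shell command to move; the robot and the scene stay as the last step left them, time stands still between calls to the robot, and variables do not carry over. Pictures are saved under pics/ and viewed, at most 10 in all, crops included, and the job is handed in when it is done.

```bash
ls; mkdir -p pics
python3 - <<'E'
from bench import ctrl, eyes
import cv2
for n in("top","side"):
    cv2.imwrite(f"pics/{n}0.png",eyes.capture(n)[:,:,::-1]); print(eyes.camera_params(n))
s=ctrl.read_state();print(s)
E
```

```text
pics
{'camera_matrix': array([[419.01851828,   0.        , 285.38115139],
       [  0.        , 419.01851828, 214.24535629],
       [  0.        ,   0.        ,   1.        ]]), 'rvec': array([ 2.11916311, -2.15731114,  0.13545954]), 'tvec': array([0.0062178 , 0.47806533, 0.86394103])}
{'camera_matrix': array([[451.10487371,   0.        , 276.76174931],
       [  0.        , 451.10487371, 211.03945904],
       [  0.        ,   0.        ,   1.        ]]), 'rvec': array([ 2.01955618, -0.56367806,  0.29582913]), 'tvec': array([-0.42817287,  0.19168584,  0.59520878])}
{'time': 0.1, 'joint_pos': array([ 1.15592714e+00,  8.78932804e-02,  1.37212830e+00,  8.47523929e-06,
        1.68361915e+00, -1.03134763e-01]), 'qvel': array([ 0.00078456, -0.00203519, -0.00519982, -0.00058242, -0.00144899,
        0.00187091]), 'effort': array([ 2.24010422e-03, -3.53011572e+01, -3.14219427e+01, -1.61198118e-04,
        7.91443308e-03,  2.42368600e-05]), 'tool_pos': array([0.16852392, 0.52306174, 0.23023675]), 'orientation': array([ 1.55236309e-01,  9.87876834e-01, -9.88802973e-04, -2.66342955e-04]), 'force': array([0.07420007, 0.0786899 , 0.45573581]), 'torque': array([0.00024795, 0.01683661, 0.06333382]), 'finger_force': 0.0, 'opening': 1.000360370566704}
```

View pics/top0.png

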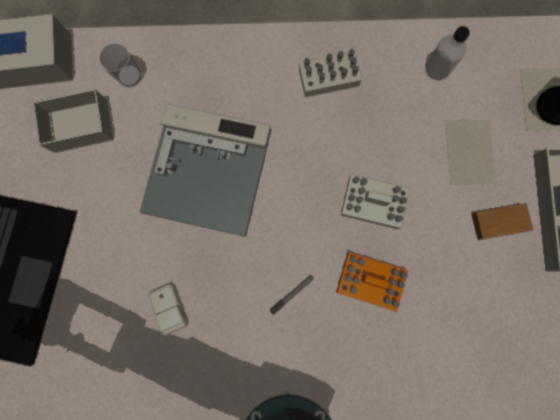

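View pics/side0.png

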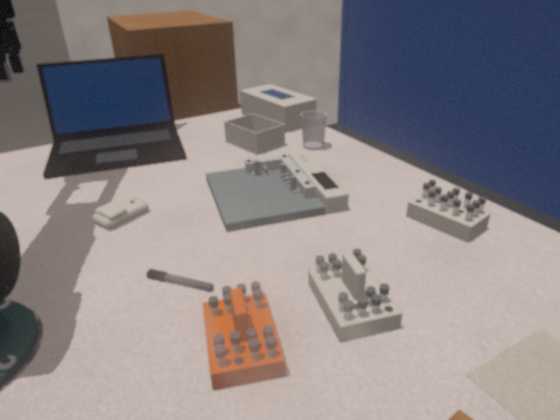

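The top view shows the white rack at about (375,202) and the deck at about (205,180). The bracket's dowels are near (197,150) and (225,155), with the end stop near (170,167). The orange look-alike is at (372,280). Next I'll enlarge the top view and extract contours.

```bash
cat > h.py <<'E'
import numpy as np, cv2
from bench import ctrl, eyes
def ray(n,px,p=None):
    p=p or eyes.camera_params(n); K=p["camera_matrix"];R=cv2.Rodrigues(p["rvec"])[0]
    px=np.atleast_2d(np.float64(px))
    if n=="wrist":
        d=(px-K[:2,2])/np.array([K[0,0],K[1,1]]); r=np.linalg.norm(d,axis=1,keepdims=True)+1e-12
        c=np.hstack([np.sin(r)*d/r,np.cos(r)])
    else: c=np.hstack([cv2.undistortPoints(px[:,None],K,None)[:,0],np.ones((len(px),1))])
    return -R.T@p["tvec"].ravel(), c@R
def plane(n,px,z,p=None):
    o,d=ray(n,px,p); return o+d*((z-o[2])/d[:,2])[:,None]
E
python3 - <<'E'
from h import *
im=cv2.imread("pics/top0.png")
a=cv2.resize(im[95:245,135:275],None,fx=3,fy=3,interpolation=cv2.INTER_CUBIC)
b=cv2.resize(im[165:240,335:415],None,fx=4.5,fy=4.5,interpolation=cv2.INTER_CUBIC)
H=max(a.shape[0],b.shape[0]);f=lambda x:cv2.copyMakeBorder(x,0,H-x.shape[0],0,0,0)
cv2.imwrite("pics/crop0.png",np.hstack([f(a),f(b)]))
hsv=cv2.cvtColor(im,cv2.COLOR_BGR2HSV)
for (x,y) in [(205,200),(375,215),(250,300),(355,210)]: print((x,y),im[y,x],hsv[y,x])
# deck: bluish (B>R)
d=((im[:,:,0].astype(int)-im[:,:,2])>2).astype(np.uint8); d[:,:135]=0;d[:,280:]=0;d[:95]=0;d[245:]=0
d=cv2.morphologyEx(d,cv2.MORPH_OPEN,np.ones((3,3)))
c=max(cv2.findContours(d,0,2)[0],key=cv2.contourArea);print(cv2.contourArea(c))
q=cv2.approxPolyDP(c,6,True)[:,0];print(q.tolist())
print(plane("top",q,0.02).round(4).tolist())
E
```

```text
(205, 200) [87 91 85] [70 17 91]
(375, 215) [134 148 149] [ 28  26 149]
(250, 300) [128 137 148] [ 14  34 148]
(355, 210) [67 72 73] [25 21 73]
4.0
[[218, 182]]
[[0.5551, 0.1457, 0.02]]
```

View pics/crop0.png

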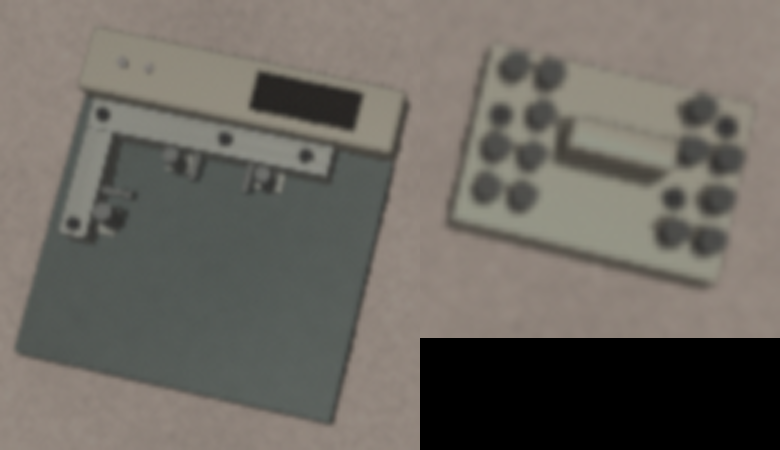

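The crop shows the L bracket on the deck. The dowels are at about (187,160) and (265,180), the stop at about (112,215), and the open sides are at the lower right. The rack is nearly parallel to the deck, so I'll place it with its current heading.

Run:
```python
from h import *
im=cv2.imread("pics/top0.png");i=im.astype(int)
C=lambda u,v:(135+u/3-.33,95+v/3-.33)
def ang(d): return np.arctan2(-d[0],d[1])  # yaw of frame whose y axis is d
q=plane("top",[C(15,350),C(333,420),C(395,152),C(86,95)],0.02)
print("deck",q[:,:2].round(4).tolist())
y=(q[0]-q[1])[:2];print(np.linalg.norm(y),"yaw",ang(y)); y/=np.linalg.norm(y);x=np.array([y[1],-y[0]])
c=(q[0]+q[1])[:2]/2+.1*x;print("deck c",c)
dw=plane("top",[C(187,155),C(265,172),C(112,208)],0.054)[:,:2]
print("dowel1,2,stop rel deck",[( (p-c)@x, (p-c)@y) for p in dw], "world",dw)
m=((i[:,:,2]-i[:,:,1]<6)).astype(np.uint8); w=np.zeros_like(m);w[165:240,335:415]=1;m*=w
m=cv2.morphologyEx(m,cv2.MORPH_CLOSE,np.ones((3,3)));m=cv2.morphologyEx(m,cv2.MORPH_OPEN,np.ones((3,3)))
k=max(cv2.findContours(m,0,2)[0],key=cv2.contourArea)
b=cv2.boxPoints(cv2.minAreaRect(k));print(b.tolist())
B=lambda u,v:(335+(u-420)/4.5-.4,165+v/4.5-.4)
for r in (plane("top",b,0.03)[:,:2],plane("top",[B(458,218),B(713,275),B(752,100),B(490,47)],0.03)[:,:2]):
    print("rack",r.mean(0),[np.linalg.norm(r[j]-r[j-1]).round(4) for j in range(4)],[(r[j]-r[j-1]).round(4).tolist() for j in range(4)])
# handle top ends at z=.078
h=plane("top",[B(575,125),B(675,150)],0.078)[:,:2];print("handle",h,h.mean(0))
print("wrist cam",eyes.camera_params("wrist"))
```

```text
deck [[0.4928, 0.3178], [0.4371, 0.0848], [0.6366, 0.0379], [0.6863, 0.2705]]
0.23964473907360315 yaw -0.23453279816303377
deck c [0.56224159 0.17806451]
dowel1,2,stop rel deck [(np.float64(0.061169888468442894), np.float64(0.022307318218930658)), (np.float64(0.06076033106261426), np.float64(-0.035677575174108966)), (np.float64(0.011777930626503471), np.float64(0.06532733213755003))] world [[0.6269208  0.18554594]
 [0.61304743 0.12924367]
 [0.58887841 0.23886632]]
[[340.0655822753906, 214.7213134765625], [349.5868835449219, 174.2557373046875], [409.4491882324219, 188.34097290039062], [399.9278869628906, 228.80654907226562]]
rack [ 0.50311541 -0.19522497] [np.float64(0.1305), np.float64(0.0918), np.float64(0.1323), np.float64(0.0911)] [[0.0328, 0.1263], [0.0886, -0.0238], [-0.0339, -0.1279], [-0.0875, 0.0254]]
rack [ 0.5060596  -0.19659648] [np.float64(0.0854), np.float64(0.1233), np.float64(0.0874), np.float64(0.1279)] [[-0.0833, 0.0185], [-0.0297, -0.1197], [0.0843, -0.0234], [0.0287, 0.1246]]
handle [[ 0.51371943 -0.17505094]
 [ 0.50126695 -0.21971473]] [ 0.50749319 -0.19738284]
wrist cam {'camera_matrix': array([[325.1922621 ,   0.        , 279.66085156],
       [  0.        , 325.1922621 , 205.38802886],
       [  0.        ,   0.        ,   1.        ]]), 'rvec': array([-2.33701599, -1.70628682, -0.24758107]), 'tvec': array([-0.54845199, -0.03806966,  0.38100051])}
```

```bash
R='x'; python3 -m creep '0.021 -0.045 0 0 0 -0.095; 0.021 -0.045 0 0 0 -0.095; 0.021 -0.045 0 0 0 -0.095; 0.021 -0.045 0 0 0 -0.095; 0.021 -0.045 0 0 0 -0.095' 0.2 && python3 -m creep '0.021 -0.045 0 0 0 -0.095; 0.021 -0.045 0 0 0 -0.095; 0.021 -0.045 0 0 0 -0.095; 0.021 -0.045 0 0 0 -0.095; 0.021 -0.045 0 0 0 -0.095' && python3 -m creep '0.021 -0.045 0 0 0 -0.095; 0.021 -0.045 0 0 0 -0.095; 0.021 -0.045 0 0 0 -0.095; 0.021 -0.045 0 0 0 -0.095; 0.021 -0.045 0 0 0 -0.095' && python3 -m creep '0.02 -0.044 0 0 0 -0.09; 0 0 0 0 0 0; 0 0 0 0 0 0'
python3 - <<'E'
from h import *
from scipy.spatial.transform import Rotation as Ro
s=ctrl.read_state();p=eyes.camera_params("wrist");im=eyes.capture("wrist")[:,:,::-1]
cv2.imwrite("pics/w1.png",im);np.savez("w1",**p)
print(s["tool_pos"],Ro.from_quat(s["orientation"]).as_matrix().round(3).tolist(),s["force"])
E
```

```text
time: 0.6
tool_pos: [0.2738, 0.2966, 0.2308]
orientation: [0.385, 0.923, -0.0, 0.0]
force: [1.4, 0.1, 0.6]
opening: 0.6
finger_force: 0.0
time: 1.1
tool_pos: [0.3788, 0.0716, 0.2311]
orientation: [0.591, 0.806, 0.0, 0.0]
force: [1.9, 1.2, -0.1]
opening: 0.597
finger_force: 0.0
time: 1.6
tool_pos: [0.4839, -0.1535, 0.2308]
orientation: [0.765, 0.644, 0.0, -0.0]
force: [0.1, 0.3, -0.1]
opening: 0.599
finger_force: 0.0
time: 1.9
tool_pos: [0.5034, -0.1961, 0.2299]
orientation: [0.792, 0.611, -0.0, -0.002]
force: [0.3, -0.3, -0.8]
opening: 0.602
finger_force: 0.0
[ 0.50339346 -0.19608064  0.22990065] [[0.254, 0.967, -0.003], [0.967, -0.254, 0.002], [0.001, -0.003, -1.0]] [ 0.33074645 -0.33798463 -0.82773494]
```

View pics/w1.png

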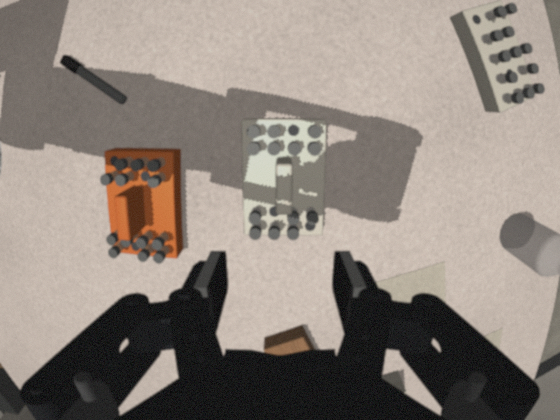

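The wrist view shows the rack at about (284,178). The handle top runs roughly x 277–291, y 157–212, and the block's corners are at about (245,120), (327,121), (324,237) and (243,234).

```bash
python3 - <<'E'
from h import *
p=dict(np.load("w1.npz"))
r=plane("wrist",[(245,120),(327,121),(324,236),(243,233)],0.03,p)[:,:2]
print(r.mean(0),[(r[j]-r[j-1]).round(4).tolist() for j in range(4)],[np.linalg.norm(r[j]-r[j-1]).round(4) for j in range(4)])
h=plane("wrist",[(277,158),(292,158),(293,190),(277,190)],0.078,p)[:,:2];print(h)
E
python3 -c "
import cv2;im=cv2.imread('pics/w1.png');cv2.imwrite('pics/w1c.png',cv2.resize(im[105:250,230:340],None,fx=4,fy=4,interpolation=2))"
```

```text
[ 0.50712646 -0.19843396] [[0.0372, 0.1211], [0.0833, -0.0225], [-0.0317, -0.1255], [-0.0888, 0.027]] [np.float64(0.1267), np.float64(0.0863), np.float64(0.1295), np.float64(0.0928)]
[[ 0.50720182 -0.16685685]
 [ 0.52051652 -0.17030613]
 [ 0.51402109 -0.19992702]
 [ 0.49949437 -0.19615429]]
```

View pics/w1c.png

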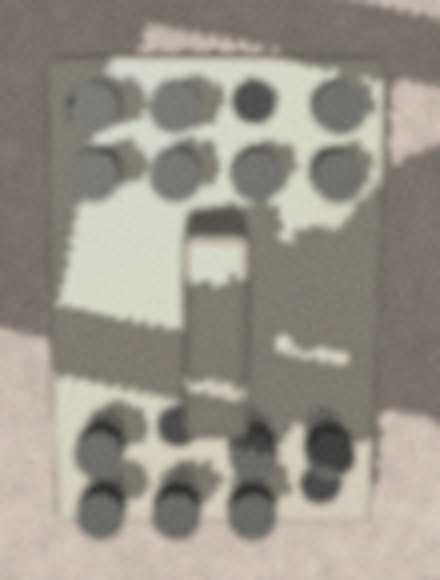

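The handle's top face spans crop (187–246, 235–438), so its centre is at about (284,189) in the full picture.

Run:
```python
from h import *
p=dict(np.load("w1.npz"))
f=lambda u,v:(230+u/4-.4,105+v/4-.4)
h=plane("wrist",[f(187,235),f(246,235),f(248,438),f(187,438),f(216.5,336)],0.078,p)[:,:2];print(h)
a=(h[0]+h[1]-h[2]-h[3])/2;print("yaw",-np.arctan2(*a),np.linalg.norm(a))
r=plane("wrist",[f(52,57),f(384,62),f(370,518),f(57,514)],0.03,p)[:,:2]
a=(r[0]+r[1]-r[2]-r[3])/2;print(r.mean(0),"yaw",-np.arctan2(*a),np.linalg.norm(a))
```

```text
[[ 0.50535549 -0.17152934]
 [ 0.51849    -0.17493639]
 [ 0.50697583 -0.22268053]
 [ 0.49282922 -0.21899843]
 [ 0.50593476 -0.19643292]]
yaw -0.24732142279033334 0.049100660581578415
[ 0.50610792 -0.19701971] yaw -0.26224524898852813 0.12798267262939841
```

```bash
python3 -m creep '0.0025 -0.001 -0.045 0 0 0; 0 0 -0.045 0 0 0; 0 0 -0.045 0 0 0; 0 0 -0.03 0 0 0; 0 0 -0.02 0 0 0' && python3 -m creep '0 0 0 0 0 0; 0 0 0 0 0 0; 0 0 0 0 0 0; 0 0 0 0 0 0; 0 0 0 0 0 0' -1 && python3 -m creep '0 0 0 0 0 0; 0 0 0.01 0 0 0; 0 0 0.02 0 0 0; 0 0 0.04 0 0 0; 0 0 0.03 0 0 0'
```

```text
time: 2.45
tool_pos: [0.5042, -0.1936, 0.0437]
orientation: [0.791, 0.612, -0.001, -0.002]
force: [0.4, 0.6, -0.4]
opening: 0.601
finger_force: 0.0
time: 2.95
tool_pos: [0.5074, -0.1964, 0.0484]
orientation: [0.791, 0.611, 0.001, 0.001]
force: [-0.6, 3.6, 3.9]
opening: 0.175
finger_force: 61.4
time: 3.45
tool_pos: [0.5058, -0.1969, 0.1473]
orientation: [0.792, 0.611, -0.0, -0.0]
force: [0.7, -0.6, -3.7]
opening: 0.18
finger_force: 60.2
```

```bash
python3 -m creep '0.0055 0.02 0.012 0 0 0.004; 0.0055 0.04 0.012 0 0 0.004; 0.0055 0.04 0.012 0 0 0.004; 0.0055 0.04 0.01 0 0 0.004; 0.0055 0.02 0 0 0 0.004' && python3 -m creep '0 0 0 0 0 0; 0 0 0 0 0 0'
python3 - <<'E'
from h import *
s=ctrl.read_state();p=eyes.camera_params("wrist");im=eyes.capture("wrist")[:,:,::-1]
cv2.imwrite("pics/w2.png",im);np.savez("w2",**p);print(s["tool_pos"],s["force"])
import cv2
b=plane("wrist",[(280,100),(280,50),(200,50)],0.05,p);print(b)
# pixel of expected dowel area by projecting
K=p["camera_matrix"];R=cv2.Rodrigues(p["rvec"])[0];px=[]
for w in [(.627,.1855,.054),(.613,.129,.054),(.589,.239,.054),(.4928,.3178,.02),(.4371,.0848,.02)]:
    c=R@np.array(w)+p["tvec"].ravel();t=np.arctan2(np.hypot(c[0],c[1]),c[2]);u=c[:2]/np.hypot(c[0],c[1])*t*K[0,0]+K[:2,2];px.append(u);print(w,u)
px=np.array(px)[:3];lo=np.maximum(px.min(0)-40,0).astype(int);hi=(px.max(0)+40).astype(int);print(lo,hi)
cr=im[lo[1]:hi[1],lo[0]:hi[0]];f=min(780/cr.shape[1],580/cr.shape[0]);print("f",f)
cv2.imwrite("pics/w2c.png",cv2.resize(cr,None,fx=f,fy=f,interpolation=2))
E
```

```text
time: 3.95
tool_pos: [0.5341, -0.034, 0.1939]
orientation: [0.785, 0.62, 0.001, 0.001]
force: [1.1, -0.7, -3.0]
opening: 0.177
finger_force: 60.2
time: 4.15
tool_pos: [0.5332, -0.0368, 0.1916]
orientation: [0.785, 0.619, -0.001, -0.0]
force: [-0.2, -0.2, -3.8]
opening: 0.176
finger_force: 60.1
[ 0.53320193 -0.03676696  0.191563  ] [-0.22923302 -0.19438503 -3.82513679]
[[0.55138259 0.04284607 0.05      ]
 [0.56167266 0.0861165  0.05      ]
 [0.49411037 0.10504514 0.05      ]]
(0.627, 0.1855, 0.054) [325.14792067 -61.10777124]
(0.613, 0.129, 0.054) [326.21893888  -6.7350141 ]
(0.589, 0.239, 0.054) [270.49098235 -97.29314476]
(0.4928, 0.3178, 0.02) [ 170.40502391 -105.91244384]
(0.4371, 0.0848, 0.02) [158.70623457  91.54853499]
[230   0] [366  33]
f 5.735294117647059
```

View pics/w2c.png

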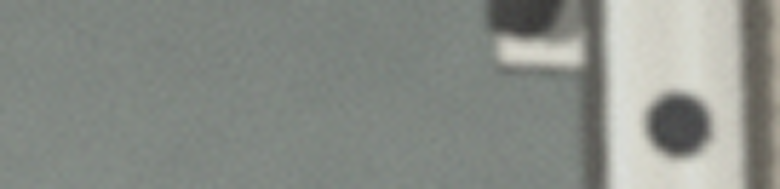

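The crop's right side shows the bracket arm, and part of dowel 2 is at the top edge (full px ~(320,3)). The rest is out of view, so I'll move closer and look again.

```bash
python3 -m creep '-0.004 0.02 0 0 0 0; -0.004 0.03 0 0 0 0; -0.004 0.03 0 0 0 0; -0.004 0.02 0 0 0 0; 0 0 0 0 0 0' && python3 -m creep '0 0 0 0 0 0; 0 0 0 0 0 0'
python3 - <<'E'
from h import *
s=ctrl.read_state();p=eyes.camera_params("wrist");im=eyes.capture("wrist")[:,:,::-1]
cv2.imwrite("pics/w3.png",im);np.savez("w3",**p);print(s["tool_pos"],s["orientation"])
cr=im[0:190,180:420]
cv2.imwrite("pics/w3c.png",cv2.resize(cr,None,fx=3,fy=3,interpolation=2))
E
```

```text
time: 4.7
tool_pos: [0.517, 0.0643, 0.1918]
orientation: [0.785, 0.619, -0.0, -0.001]
force: [-0.1, -0.9, -3.5]
opening: 0.178
finger_force: 60.1
time: 4.9
tool_pos: [0.5178, 0.062, 0.1921]
orientation: [0.786, 0.618, -0.0, 0.0]
force: [-0.2, -0.6, -3.8]
opening: 0.172
finger_force: 60.1
[0.51784411 0.06195109 0.19209017] [ 7.86058968e-01  6.18151314e-01 -4.14509194e-04  2.82243267e-04]
```

View pics/w3c.png

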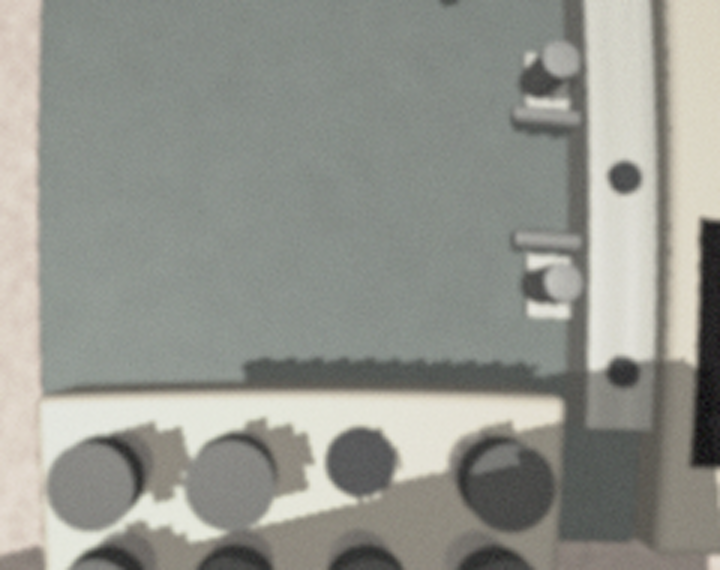

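Both dowel tops show clearly as light discs at crop (560,60) and (563,283). The pins are at (515–580, 116) and (515–580, 240).

Run:
```python
from h import *
p=dict(np.load("w3.npz"))
f=lambda u,v:(180+u/3-.33,v/3-.33)
d=plane("wrist",[f(560,60),f(563,283)],.054,p)[:,:2];t=plane("wrist",[f(513,116),f(513,240)],.034,p)[:,:2]
y=d[0]-d[1];print(d,np.linalg.norm(y),"yaw",-np.arctan2(*y));y/=np.linalg.norm(y);x=np.array([y[1],-y[0]])
print("tips rel",(t-d[1])@x,(t-d[1])@y,x,y)
print("seat",d.mean(0)-(.051)*x)
# left deck edge, rack edge angle at its top z = tcp-.048+.03
e=plane("wrist",[f(41,100),f(41,380)],.02,p)[:,:2];v=e[0]-e[1];print("deck left(-x) edge yaw",-np.arctan2(*v))
r=plane("wrist",[f(42,397),f(562,399)],.192-.048+.03,p)[:,:2];v=r[1]-r[0];print("rack end edge",r,np.linalg.norm(v),"yaw",np.arctan2(v[1],v[0]))
```

```text
[[0.62747095 0.19733455]
 [0.61219556 0.1309516 ]] 0.06811778930854526 yaw -0.22617298984605996
tips rel [-0.01022759 -0.01068813] [0.05397979 0.01394482] [ 0.97453174 -0.22424963] [0.22424963 0.97453174]
seat [0.57013214 0.17557981]
deck left(-x) edge yaw -0.2452936672260164
rack end edge [[0.48945636 0.13350326]
 [0.57476605 0.11265256]] 0.08782081231302517 yaw -0.23971229596683702
```

```bash
python3 -m creep '0.0075 0.021 0 0 0 0.003; 0.0075 0.021 0 0 0 0.003; 0.0075 0.021 0 0 0 0.003; 0.0075 0.021 0 0 0 0.003; 0.0075 0.021 0 0 0 0' && python3 -m creep '0 0 -0.02 0 0 0; 0 0 -0.03 0 0 0; 0 0 -0.03 0 0 0; 0 0 -0.02 0 0 0; 0 0 0 0 0 0' && python3 -m creep '0 0 0 0 0 0; 0 0 0 0 0 0; 0 0 0 0 0 0'
python3 - <<'E'
from h import *
s=ctrl.read_state();print(s["tool_pos"],s["orientation"],s["force"],s["torque"])
p=eyes.camera_params("wrist");im=eyes.capture("wrist")[:,:,::-1];np.savez("w4",**p)
cv2.imwrite("pics/w4.png",im);cv2.imwrite("pics/w4c.png",cv2.resize(im[0:190,180:420],None,fx=3,fy=3,interpolation=2))
E
```

```text
time: 5.45
tool_pos: [0.5559, 0.1681, 0.1922]
orientation: [0.782, 0.623, -0.0, 0.0]
force: [0.2, -0.4, -3.8]
opening: 0.175
finger_force: 60.1
time: 5.95
tool_pos: [0.5526, 0.1668, 0.0877]
orientation: [0.782, 0.623, -0.004, -0.002]
force: [-0.8, -0.6, -4.0]
opening: 0.179
finger_force: 59.9
time: 6.25
tool_pos: [0.5567, 0.1685, 0.0946]
orientation: [0.782, 0.623, 0.002, 0.001]
force: [0.6, 1.1, -4.7]
opening: 0.176
finger_force: 60.1
[0.55667009 0.16850405 0.09459619] [0.78184037 0.62347521 0.00181818 0.0009944 ] [ 0.61759895  1.09000624 -4.65045573] [ 0.05132176 -0.00401549 -0.01832745]
```

View pics/w4c.png

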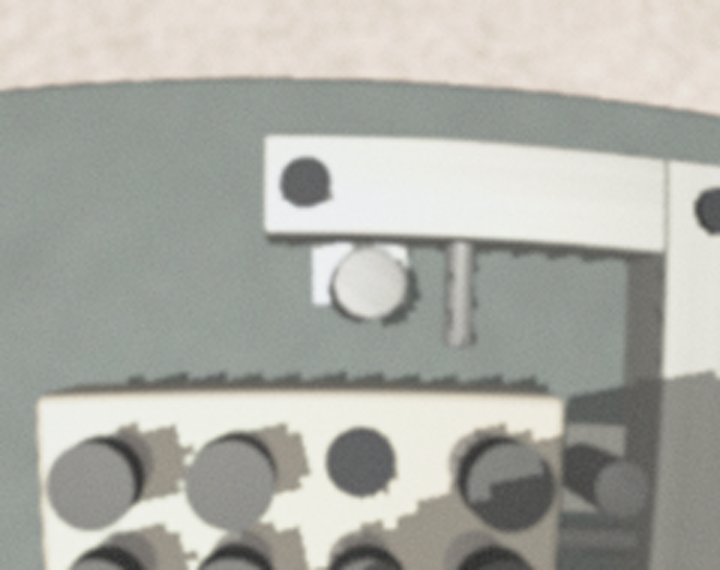

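The stop disc is at crop (370,282) and its pin tip at (460,343). The rack's end edge runs from (40,397) to (562,397), and the left dowel top is at (620,487).

Run:
```python
from h import *
p=dict(np.load("w4.npz"));f=lambda u,v:(180+u/3-.33,v/3-.33)
s=plane("wrist",[f(370,282),f(620,487)],.054,p)[:,:2];t=plane("wrist",[f(460,345)],.034,p)[0,:2]
r=plane("wrist",[f(40,397),f(562,398),f(558,560)],.0766,p)[:,:2]
y=np.array([.2242,.9745]);x=np.array([y[1],-y[0]])
v=r[1]-r[0];print("rack yaw",np.arctan2(v[1],v[0]),np.linalg.norm(v))
print("stop",s,"tip",t,"rack corners",r)
print("gap y stop",(s[0]-r[:2].mean(0))@y-.007,"tip",(t-r[:2].mean(0))@y,"gap x dowel",(s[1]-r[1])@x-.006)
c=r[:2].mean(0)-.065*y;print("rack centre",c,"stop rel x",(s[0]-c)@x)
```

```text
rack yaw -0.22449008795520942 0.08822637247326627
stop [[0.5869735  0.2462822 ]
 [0.62772146 0.19782523]] tip [0.60435516 0.23026116] rack corners [[0.52706204 0.23982176]
 [0.61307462 0.22018175]
 [0.60759841 0.19241939]]
gap y stop 0.012655434573519624 tip 0.007939898798252385 gap x dowel 0.01328568359854391
rack centre [0.55549533 0.16665926] stop rel x 0.012824011330150566
```

```bash
python3 -m creep '0 0 -0.006 0 0 0; 0 0 -0.006 0 0 0; 0 0 -0.004 0 0 0; 0 0 -0.002 0 0 0; 0 0 0 0 0 0' && python3 -m creep '0 0 -0.002 0 0 0; 0 0 0 0 0 0; 0 0 0 0 0 0' && python3 -m creep '0 0 -0.002 0 0 0; 0 0 0 0 0 0; 0 0 0 0 0 0'
```

```text
time: 6.8
tool_pos: [0.5548, 0.1684, 0.0735]
orientation: [0.782, 0.624, -0.001, -0.0]
force: [1.0, 0.3, -3.4]
opening: 0.177
finger_force: 60.1
time: 7.1
tool_pos: [0.5553, 0.1685, 0.0724]
orientation: [0.782, 0.624, 0.0, 0.0]
force: [0.1, 0.4, -4.1]
opening: 0.175
finger_force: 60.1
time: 7.4
tool_pos: [0.5552, 0.1685, 0.0703]
orientation: [0.782, 0.624, -0.0, 0.0]
force: [-0.4, -0.7, -3.6]
opening: 0.175
finger_force: 60.1
```

```bash
python3 -m creep '0 0 -0.001 0 0 0; 0 0 0 0 0 0; 0 0 0 0 0 0' && python3 -m creep '0 0 -0.001 0 0 0; 0 0 0 0 0 0; 0 0 0 0 0 0' && python3 -m creep '0 0 -0.001 0 0 0; 0 0 0 0 0 0; 0 0 0 0 0 0'
```

```text
time: 7.7
tool_pos: [0.5552, 0.1685, 0.0693]
orientation: [0.782, 0.624, 0.0, 0.0]
force: [0.4, 0.0, -4.1]
opening: 0.178
finger_force: 60.1
time: 8.0
tool_pos: [0.5553, 0.1685, 0.0685]
orientation: [0.782, 0.624, 0.0, 0.0]
force: [-0.4, 0.6, -3.6]
opening: 0.178
finger_force: 60.2
time: 8.3
tool_pos: [0.5554, 0.1686, 0.0684]
orientation: [0.782, 0.624, 0.0, 0.0]
force: [-2.7, -0.3, 3.6]
opening: 0.174
finger_force: 61.1
```

```bash
python3 -m creep '0 0 -0.0002 0 0 0; 0 0 0 0 0 0' && python3 -m creep '0.002 -0.0005 0 0 0 0; 0.002 -0.0005 0 0 0 0; 0.002 -0.0005 0 0 0 0; 0.002 -0.0005 0 0 0 0; 0 0 0 0 0 0' && python3 -m creep '0.001 -0.0002 0 0 0 0; 0 0 0 0 0 0' && python3 -c "
from bench import ctrl;s=ctrl.read_state();print(s['torque'])"
```

```text
time: 8.5
tool_pos: [0.5554, 0.1686, 0.0684]
orientation: [0.782, 0.624, 0.0, 0.0]
force: [-5.2, -0.3, 5.6]
opening: 0.177
finger_force: 61.4
time: 9.0
tool_pos: [0.5637, 0.1671, 0.0684]
orientation: [0.782, 0.624, 0.001, 0.0]
force: [-4.4, 1.4, 4.2]
opening: 0.177
finger_force: 61.4
time: 9.2
tool_pos: [0.5643, 0.1669, 0.0684]
orientation: [0.782, 0.624, 0.001, -0.0]
force: [-4.0, 0.9, 5.1]
opening: 0.178
finger_force: 61.6
[0.023257   0.5834487  0.00089093]
```

```bash
for i in 1; do python3 -m creep '0.001 -0.0002 0 0 0 0; 0 0 0 0 0 0'; done; python3 -m creep '0.001 -0.0002 0 0 0 0; 0 0 0 0 0 0' && python3 -m creep '0.001 -0.0003 0 0 0 0; 0 0 0 0 0 0' && python3 -c "
from bench import ctrl;s=ctrl.read_state();print(s['torque'],s['tool_pos'],s['orientation'],s['force'])"
```

```text
time: 9.4
tool_pos: [0.5651, 0.1668, 0.0685]
orientation: [0.782, 0.624, 0.0, -0.0]
force: [-5.8, 0.7, 5.5]
opening: 0.177
finger_force: 61.6
time: 9.6
tool_pos: [0.566, 0.1666, 0.0684]
orientation: [0.782, 0.624, 0.0, -0.0]
force: [-5.5, 1.0, 6.4]
opening: 0.176
finger_force: 61.6
time: 9.8
tool_pos: [0.5671, 0.1663, 0.0685]
orientation: [0.782, 0.624, 0.0, -0.0]
force: [-4.7, 1.3, 5.7]
opening: 0.174
finger_force: 61.6
[0.02054454 0.73371483 0.02500979] [0.56705141 0.16633966 0.06847247] [ 7.81603157e-01  6.23775665e-01  4.85963483e-04 -4.34405278e-04] [-4.68365518  1.33413781  5.67260292]
```

```bash
python3 -m creep '0.0005 -0.0001 0 0 0 0; 0 0 0 0 0 0' && python3 -m creep '0.0005 -0.0001 0 0 0 0; 0 0 0 0 0 0' && python3 -m creep '0.0005 -0.0001 0 0 0 0; 0 0 0 0 0 0' && python3 -c "
from bench import ctrl;s=ctrl.read_state();print(s['torque'],s['tool_pos'],s['orientation'],s['force'])"
```

```text
time: 10.0
tool_pos: [0.5674, 0.1663, 0.0684]
orientation: [0.782, 0.624, 0.0, -0.001]
force: [-5.3, 1.9, 6.0]
opening: 0.177
finger_force: 61.7
time: 10.2
tool_pos: [0.5679, 0.1661, 0.0684]
orientation: [0.782, 0.624, 0.0, -0.001]
force: [-5.1, 0.7, 5.9]
opening: 0.182
finger_force: 61.7
time: 10.4
tool_pos: [0.5683, 0.166, 0.0685]
orientation: [0.782, 0.624, 0.0, -0.001]
force: [-5.2, 1.1, 7.1]
opening: 0.175
finger_force: 61.7
[ 0.04032224  0.82119139 -0.05766789] [0.56834529 0.16600787 0.06848208] [ 7.81608177e-01  6.23769411e-01  2.81254604e-04 -5.48439018e-04] [-5.21557988  1.11588008  7.10295518]
```

```bash
python3 -m creep '0.0005 -0.0001 0 0 0 0; 0 0 0 0 0 0' && python3 -m creep '0.0005 -0.0001 0 0 0 0; 0 0 0 0 0 0' && python3 -m creep '0.0005 -0.0001 0 0 0 0; 0 0 0 0 0 0' && python3 -c "
from bench import ctrl;s=ctrl.read_state();print(s['torque'],s['tool_pos'],s['orientation'],s['force'])"
```

```text
time: 10.6
tool_pos: [0.5688, 0.1659, 0.0685]
orientation: [0.782, 0.624, 0.0, -0.001]
force: [-5.2, 0.6, 7.0]
opening: 0.18
finger_force: 61.7
time: 10.8
tool_pos: [0.569, 0.1659, 0.0685]
orientation: [0.782, 0.624, -0.0, -0.001]
force: [-6.4, 2.1, 6.9]
opening: 0.177
finger_force: 61.8
time: 11.0
tool_pos: [0.569, 0.1659, 0.0686]
orientation: [0.782, 0.624, -0.0, -0.001]
force: [-7.4, 1.6, 7.8]
opening: 0.179
finger_force: 61.9
[ 0.03403843  1.16376068 -0.06060948] [0.56902738 0.16585617 0.06855017] [ 7.81606707e-01  6.23770211e-01 -4.32293831e-04 -1.22197647e-03] [-7.41011192  1.61983306  7.8487424 ]
```

```bash
python3 -m creep '0.0005 -0.0001 0 0 0 0; 0 0 0 0 0 0' && python3 -m creep '0.0005 -0.0001 0 0 0 0; 0 0 0 0 0 0' && python3 -c "
from h import *
s=ctrl.read_state();print(s['torque'],s['tool_pos'],s['orientation'],s['force'])
im=eyes.capture('wrist')[:,:,::-1];s=ctrl.read_state();print(s['torque'],s['force'])
cv2.imwrite('pics/w5.png',im);cv2.imwrite('pics/w5c.png',cv2.resize(im[60:250,280:420],None,fx=3,fy=3,interpolation=2))
"
```

```text
time: 11.2
tool_pos: [0.5691, 0.1659, 0.0686]
orientation: [0.782, 0.624, -0.001, -0.002]
force: [-10.0, 1.2, 7.9]
opening: 0.179
finger_force: 62.0
time: 11.4
tool_pos: [0.5691, 0.1659, 0.0686]
orientation: [0.782, 0.624, -0.001, -0.002]
force: [-9.7, 1.7, 9.1]
opening: 0.173
finger_force: 62.1
[ 0.16593495  1.57734132 -0.07190954] [0.56912031 0.16585451 0.06859808] [ 0.78155317  0.62383444 -0.00119052 -0.00195387] [-9.6660073   1.67005339  9.111167  ]
[ 0.15016512  1.61774953 -0.03862786] [-10.18754272   1.27335319  10.06055931]
```

View pics/w5c.png

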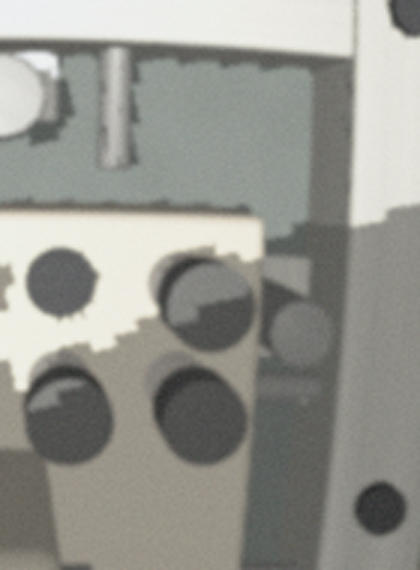

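The rack's edge is against the left dowel, whose disc is at (300,333) right beside the edge. The stop pin tip (115,165) is still clear of the end. Next is a small yaw test for squareness.

```bash
cat > q.py <<'E'
from h import *
from scipy.spatial.transform import Rotation as Ro
s=ctrl.read_state();m=Ro.from_quat(s["orientation"]).as_matrix()
print("yaw",round(np.arctan2(m[1,1],m[0,1]),4),"tilt",m[:2,2].round(4),"pos",s["tool_pos"].round(5),"F",s["force"].round(1),"T",s["torque"].round(3))
E
python3 -m creep '0 0 0 0 0 0.006; 0 0 0 0 0 0'>/dev/null; python3 q.py; python3 -m creep '0 0 0 0 0 0.006; 0 0 0 0 0 0'>/dev/null; python3 q.py;python3 -m creep '0 0 0 0 0 -0.012; 0 0 0 0 0 0'>/dev/null; python3 q.py;python3 -m creep '0 0 0 0 0 -0.006; 0 0 0 0 0 0'>/dev/null; python3 q.py;python3 -m creep '0 0 0 0 0 -0.006; 0 0 0 0 0 0'>/dev/null; python3 q.py
```

```text
yaw -0.2183 tilt [-0.0041  0.0017] pos [0.56916 0.16583 0.06865] F [-11.3   1.2   9.1] T [ 0.106  1.58  -0.325]
yaw -0.2128 tilt [-0.0044  0.0016] pos [0.56905 0.16571 0.06862] F [-11.1   0.7  10. ] T [ 0.114  1.578 -0.503]
yaw -0.2237 tilt [-0.004   0.0016] pos [0.56917 0.16587 0.06859] F [-10.7   2.8   9.9] T [ 0.152  1.573 -0.09 ]
yaw -0.2291 tilt [-0.0038  0.0017] pos [0.56923 0.16598 0.06861] F [-10.3   1.   10.1] T [0.186 1.513 0.018]
yaw -0.2341 tilt [-0.0037  0.0016] pos [0.56923 0.16607 0.06859] F [-10.6   1.7   8.6] T [0.154 1.497 0.298]
```

```bash
python3 -m creep '0 0 0.0004 0 0 0.006; 0 0 0 0 0 0'>/dev/null; python3 q.py; python3 -m creep '0.00045 0.00195 0 0 0 0; 0.00045 0.00195 0 0 0 0; 0.00045 0.00195 0 0 0 0; 0 0 0 0 0 0'>/dev/null; python3 q.py; python3 -m creep '0.00023 0.00097 0 0 0 0; 0.00023 0.00097 0 0 0 0; 0 0 0 0 0 0'>/dev/null; python3 q.py
```

```text
yaw -0.229 tilt [-0.0039  0.0018] pos [0.56926 0.16603 0.0686 ] F [-9.6  2.3  8. ] T [ 0.201  1.428 -0.007]
yaw -0.2305 tilt [-0.0068 -0.0057] pos [0.56969 0.16796 0.06883] F [-13.8  -8.6  12.8] T [-1.103  1.9   -0.005]
yaw -0.2309 tilt [-0.0071 -0.0061] pos [0.57006 0.16953 0.06885] F [-14.1  -9.4  12.6] T [-1.176  1.944 -0.07 ]
```

```bash
python3 -m creep '-0.001 0.0002 0.001 0 0 0; 0 0 0 0 0 0'>/dev/null; python3 q.py; python3 -m creep '0.00023 0.00097 0 0 0 0; 0.00023 0.00097 0 0 0 0; 0 0 0 0 0 0'>/dev/null; python3 q.py;  python3 -m creep '0.00023 0.00097 0 0 0 0; 0 0 0 0 0 0'>/dev/null; python3 q.py
```

```text
yaw -0.2306 tilt [-0.0039 -0.0028] pos [0.57034 0.17128 0.06862] F [-7.4 -4.6  5.1] T [-0.584  1.037 -0.014]
yaw -0.2307 tilt [-0.0044 -0.0038] pos [0.57072 0.17284 0.06871] F [-6.7 -5.4  6.5] T [-0.719  1.163 -0.021]
yaw -0.2307 tilt [-0.0044 -0.0039] pos [0.57094 0.17377 0.06873] F [-7.4 -5.7  6.7] T [-0.735  1.215 -0.072]
```

```bash
python3 -m creep '0.00023 0.00097 0 0 0 0; 0.00023 0.00097 0 0 0 0; 0 0 0 0 0 0'>/dev/null; python3 q.py;  python3 -m creep '0.00023 0.00097 0 0 0 0; 0 0 0 0 0 0'>/dev/null; python3 q.py;  python3 -m creep '0.00012 0.0005 0 0 0 0; 0 0 0 0 0 0'>/dev/null; python3 q.py;  python3 -m creep '0.00012 0.0005 0 0 0 0; 0 0 0 0 0 0'>/dev/null; python3 q.py
```

```text
yaw -0.2307 tilt [-0.0045 -0.0039] pos [0.57138 0.17569 0.06872] F [-8.7 -5.2  5. ] T [-0.797  1.149 -0.074]
yaw -0.2308 tilt [-0.0045 -0.004 ] pos [0.57162 0.1766  0.06876] F [-7.6 -5.1  5.8] T [-0.808  1.14  -0.074]
yaw -0.2309 tilt [-0.0046 -0.0042] pos [0.57168 0.17699 0.06875] F [-8.3 -6.3  6.1] T [-0.882  1.257 -0.106]
yaw -0.2308 tilt [-0.0046 -0.0043] pos [0.57182 0.17744 0.06876] F [-8.  -6.1  6.7] T [-0.843  1.203 -0.011]
```

```bash
python3 -m creep '0.00012 0.0005 0 0 0 0; 0 0 0 0 0 0'>/dev/null; python3 q.py;  python3 -m creep '0.00012 0.0005 0 0 0 0; 0 0 0 0 0 0'>/dev/null; python3 q.py;  python3 -m creep '0.00012 0.0005 0 0 0 0; 0 0 0 0 0 0'>/dev/null; python3 q.py;  python3 -m creep '0.00012 0.0005 0 0 0 0; 0 0 0 0 0 0'>/dev/null; python3 q.py
```

```text
yaw -0.231 tilt [-0.005  -0.0052] pos [0.57181 0.17747 0.0688 ] F [-8.6 -7.9  7.5] T [-1.021  1.238 -0.052]
yaw -0.2311 tilt [-0.0053 -0.0061] pos [0.57182 0.17751 0.06886] F [-8.5 -8.   7.2] T [-1.137  1.341 -0.067]
yaw -0.2311 tilt [-0.0056 -0.007 ] pos [0.57183 0.17757 0.06893] F [-9.5 -9.6  7.3] T [-1.349  1.412 -0.077]
yaw -0.2313 tilt [-0.006  -0.0078] pos [0.57184 0.17762 0.06894] F [ -9.4 -11.    8.9] T [-1.564  1.484 -0.058]
```

```bash
python3 -m creep '-0.00035 -0.0015 0 0 0 0; 0 0 0 0 0 0'>/dev/null; python3 q.py; python3 -m creep '-0.001 -0.001 0 0 0 0; 0 0 0 0 0 0'>/dev/null; python3 q.py
```

```text
yaw -0.231 tilt [-0.0049 -0.0048] pos [0.57183 0.17748 0.06877] F [-9.1 -7.7  6.2] T [-0.985  1.239 -0.037]
yaw -0.2307 tilt [-0.0025 -0.003 ] pos [0.57171 0.17743 0.06859] F [-5.9 -4.9  3.6] T [-0.614  0.766 -0.062]
```

```bash
python3 -m creep '-0.0004 -0.0008 0 0 0 0; 0 0 0 0 0 0'>/dev/null; python3 q.py; python3 -m creep '-0.0002 -0.0006 0 0 0 0; 0 0 0 0 0 0'>/dev/null; python3 q.py; python3 -m creep '0 0 0 0 0 0; 0 0 0 0 0 0;0 0 0 0 0 0' 0.1; python3 q.py
python3 - <<'E'
from h import *
im=eyes.capture('wrist')[:,:,::-1];cv2.imwrite('pics/w6.png',im)
E
```

```text
yaw -0.2305 tilt [-0.0017 -0.0017] pos [0.57167 0.17735 0.0685 ] F [-4.3 -2.1  2.3] T [-0.442  0.632 -0.039]
yaw -0.2302 tilt [-0.0012 -0.0007] pos [0.57168 0.17733 0.06849] F [-4.9 -2.2  3.2] T [-0.407  0.705 -0.089]
time: 16.85
tool_pos: [0.5729, 0.178, 0.0687]
orientation: [0.784, 0.621, 0.001, 0.0]
force: [0.1, -0.3, -0.3]
opening: 0.552
finger_force: 0.0
yaw -0.2299 tilt [0.0016 0.0005] pos [0.57288 0.17801 0.06866] F [ 0.1 -0.3 -0.3] T [-0.004 -0.002  0.033]
```

```bash
python3 -m creep '0 0 0.01 0 0 0; 0 0 0.02 0 0 0; 0 0 0.04 0 0 0; 0 0 0.045 0 0 0; 0 0 0.03 0 0 0' >/dev/null&& python3 -m creep '0 0 0 0 0 0; 0 0 0 0 0 0; 0 0 0 0 0 0'
python3 - <<'E'
from h import *
p=eyes.camera_params("wrist");im=eyes.capture('wrist')[:,:,::-1];cv2.imwrite('pics/w7.png',im);np.savez("w7",**p)
cv2.imwrite('pics/w7c.png',cv2.resize(im[65:255,220:370],None,fx=3.1,fy=3.1,interpolation=2))
E
```

```text
time: 17.7
tool_pos: [0.5715, 0.1776, 0.212]
orientation: [0.784, 0.621, -0.001, -0.001]
force: [0.4, 1.0, 0.5]
opening: 0.549
finger_force: 0.0
```

View pics/w7c.png

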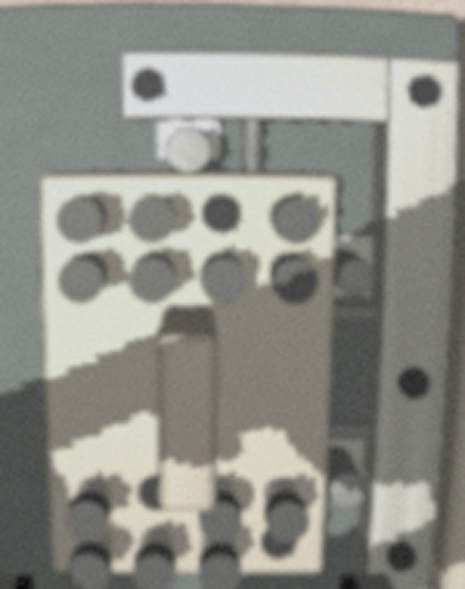

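The rack stands against the stop disc (190,150) and beside both dowels at (353,272) and (346,505). I'll compute the residual gaps.

Run:
```python
from h import *
p=dict(np.load("w7.npz"));f=lambda u,v:(220+u/3.1-.33,65+v/3.1-.33)
d=plane("wrist",[f(354,270),f(345,505),f(190,150)],.054,p)[:,:2]
r=plane("wrist",[f(336,178),f(324,571),f(42,177),f(54,571)],.05,p)[:,:2]
y=d[0]-d[1];print("dowel yaw",-np.arctan2(*y),np.linalg.norm(y))
for a,b in((0,1),(2,3)):
    v=r[a]-r[b];print("rack side yaw",-np.arctan2(*v),np.linalg.norm(v))
v=r[0]-r[2];print("end yaw",np.arctan2(v[1],v[0]))
v=r[0]-r[1];v/=np.linalg.norm(v);n=np.array([v[1],-v[0]]);print("gaps",(d[:2]-r[1])@n-.006,"stop",(d[2]-(r[0]+r[2])/2)@v-.007)
```

```text
dowel yaw -0.2233323728033946 0.07586424560937828
rack side yaw -0.22172415983823296 0.1287301953397501
rack side yaw -0.23299352095058767 0.12905376702237648
end yaw -0.2309378564502485
gaps [-0.00058229 -0.0007043 ] stop 0.0008360290637994651
```

```bash
python3 -c "
from bench import ctrl;print(ctrl.close_job())"
```

```text
the job is handed in; nothing more can be done
None
```

The rack was set down on the deck clear of the bracket, slid back against both dowels and then along to the end stop. I released it and handed the job in; contact forces showed it home on all three and the last picture put each gap within about 1 mm of zero, but I could not read the pin values directly.

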